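File the edge of a clamped copper plate

ROBOT

A 7-joint arm with a two-finger parallel gripper is mounted at the origin on the work surface. World frame = base frame: x ahead of the robot, y to its left, z up, the work surface at z = 0. Lengths are in mm, angles in rad, forces in N, time in s.
With the tool pointing down it reaches from about 400 to 875 mm from the base axis. Payload 19.3 kg.
Tool frame: the origin (TCP) lies at the very end of the fingers, on their centre line; the grasp point (between the pads) lies 19 mm behind it (grip_point_offset is the z of the grasp point in the tool frame, in mm); z points along the fingers, x is the direction in which the jaws open and shut, and the axes are right-handed (so a half turn about z gives the same grasp; the last joint's range is limited). The gripper opens to 85 mm and grips with 20 to 120 N. Pads are 22 mm wide; open, the fingers measure 114 mm over their backs; the gripper's body (76 mm by 85 mm) begins 54 mm behind the grasp point. The pads swing forward as they close: fully open they stand 13 mm farther back than shut.
Start: joints at [1.049, 0.521, -0.036, 1.599, 0.021, 1.021, -0.113], TCP at [272.838, -562.293, 231.291] pointing down, gripper open.
Joint ranges: [-2.91, 2.91], [-0.3, 2.13], [-1.5, 1.42], [0.17, 2.43], [-1.26, 4.41], [0.16, 1.93], [-2.52, 2.52]. Speed limits (rad/s): [1.89, 1.89, 2.39, 2.39, 3.01, 3.01, 3.01].

INTERFACE

Orientations are given as a 3x3 rotation matrix whose columns are the frame's x, y, z axes.
In Python, from workcell import movep, movel, goto_joints, open_gripper, clamp, wait, inverse_kinematics, read_state, camera, PlanningError, finish_job, grip_point_offset gives the robot as it stands. Calls block until the motion is done:
- movep(position, orientation): joint-space move of the TCP to a pose.
- movel(position, frame=None, max_speed=150, guard=None): straight line of the TCP; frame=None keeps the orientation; max_speed is the mean speed in mm/s. With guard (N) it stops when the force on the tool has changed by that much, and returns True; else False.
- goto_joints(angles): joint-space move.
- open_gripper() and clamp(): open the fingers fully, or close them until they stop; the grip force is fixed at half the most.
- wait(seconds).
- inverse_kinematics(position, orientation): joint angles nearest the present ones, or None.
- read_state(): the state.
- camera(name): name is "side" or "top" or "wrist"; returns a dict with "image" (384x512x3 uint8, blue, green, red), "range_z" (384x512 float32, mm along the optical axis (not along the pixel's ray), 0 where there is no reading), "fx", "fy", "cx", "cy" (pixels), "cam_to_world" (4x4, takes a point from camera to world coordinates). Camera axes: x right, y up, looking along -z (the intrinsics and any distortion apply to the point x, -y, -z); pixel columns grow to the right and rows downward; lengths in mm; the calibration is good to about 2 mm. A picture is of the moment at which its call begins.
A pose or a line that the arm cannot do raises PlanningError and nothing moves.
- finish_job(): hands the job in, once; it reports no verdict.
The state is a dict: "time": time; "qpos": joint angles; "qvel": joint speeds; "joint_efforts": joint torques, N m; "eef_pos": TCP position; "tool_rot": TCP orientation; "ft_force": force on the tool from outside, world axes, zero at the start; "torque": the same for the moment, N m; "finger_gap": finger opening in mm.
Only numpy, scipy, OpenCV 4.12 (cv2) and the standard library are available. Lean on these libraries where they do the work, as an engineer would, in place of code of your own. Each camera call takes 0.05 s, during which the arm holds its last target.

TASK

Pick up the flat file by its pale wooden grip and give the top edge of the clamped copper plate three forward strokes, away from the robot: set the front part of the blade flat and square on the middle of the edge, push until the rear part has reached it, pressing lightly and steadily with about 8 N. Lift the file clear of the plate for every return and never drag it back on the edge. Then lay the file gently flat in the middle of its wooden rest, lengthwise between the lips, and let go, leaving everything else undisturbed.

Things in the scene. Friction and masses are not known exactly. Their poses are not given: they have to be found in the camera images.
- file: flat file: steel blade 200 x 28 x 6 mm under a dark wooden rail (170 x 22 mm, to 20 mm above the underside); on its middle a pale wooden grip block 80 long, 24 wide, 20 to 56 mm above the underside, gripped across its width from above. Red stripe at +x end. Origin: centre of the blade's underside; x along blade, z up. 0.28 to 0.44 kg; starts flat on the bench. May tip a little in the grip under load
- clamp: green sprung filing clamp fixed to the bench, base 150 (x) x 120 mm; steel jaws 80 mm wide, tops about 85 mm up, hold an upright copper plate 4 mm thick (x), 70 mm wide (y); its level top edge runs along y above the origin. Edge height is not measured and varies: 101 to 129 mm above the bench. Origin: base centre, on the bench; x = forward stroke direction (away from robot), z up
- clamp_slide (a joint): shift of the clamp's floating block and plate along the clamp's x, m: 0 at rest, positive when a forward stroke drags it forward, negative when dragged back; springs return it. It yields about 2.5 mm per N along x, and sinks about 0.4 mm per N pressed down. Friction of file on plate is about 0.3 to 0.5, not known
- rest: fixed wooden file rest, 240 (x) x 84 (y) mm: a flat floor 10 mm above the bench between two side lips (inner faces 64 mm apart, tops 19 mm above the bench), ends open. Origin: centre of its underside, on the bench; x along the channel, z up
- pan: copper bowl, 150 mm across and 45 mm high, beyond the clamp; leave alone
- hammer: hammer lying on the bench; leave alone
- wrench: open wrench lying on the bench between the robot and the clamp; leave alone
- brush: brush lying on the bench; leave alone
- jar: orange jar with white cap, 64 mm across, 75 mm high; leave alone
- offcut: flat copper offcut, 70 x 50 x 6 mm; leave alone
- collar: brass ring, 56 mm across, 18 mm high; leave alone
There are look-alikes about, which are no part of the job. Leave any yellow look-alike of the file alone.

How it is judged:
By the outcome, as a careful person would: the job done as asked, in the order asked, and still so for the second after the job is handed in, with the robot touching nothing.
It also fails if it takes over 67 s, if anything falls off the work surface, if the arm or the gripper's body presses on something with over 40 N, if the wrist force passes 120 N, or if a joint passes its speed limit or range.

## Working session

There is one attempt and no reset: what is moved stays moved. The work goes in short steps, each a Python script; the robot and the scene stay as the last script left them, time stands still between calls to the robot, and variables do not carry over. Pictures are saved under pics/ and viewed, and the job is handed in when it is done.

```bash
ls; mkdir -p pics; python3 - <<'E'
from workcell import *
import cv2
s=read_state(); print(s['time'],s['eef_pos'],s['ft_force'],s['finger_gap'],grip_point_offset)
for n in ["side","top","wrist"]:
    c=camera(n); cv2.imwrite(f"pics/{n}0.png",c["image"]); 
    import numpy as np; np.savez(f"pics/{n}0.npz",**c)
    print(n,c['fx'],c['fy'],c['cx'],c['cy'],c['cam_to_world'].round(3).tolist(), [k for k in c])
E
```

```text
pics
0.0 [ 272.67818602 -561.99946822  230.73359034] [0.0971512  0.53890306 0.78172175] 85.15308192688882 -18.700000000000003
side 397.1343086492074 397.1343086492074 257.9677339620158 192.63264486422167 [[-0.998, 0.014, -0.057, 447.64], [-0.056, -0.503, 0.862, 1160.7], [-0.017, 0.864, 0.503, 766.065], [0.0, 0.0, 0.0, 1.0]] ['image', 'range_z', 'fx', 'fy', 'cx', 'cy', 'cam_to_world']
top 404.1977307728554 404.1977307728554 257.7871665896961 191.15164206770868 [[0.023, 0.99, -0.142, 312.376], [-1.0, 0.024, 0.001, -21.113], [0.004, 0.142, 0.99, 1709.33], [0.0, 0.0, 0.0, 1.0]] ['image', 'range_z', 'fx', 'fy', 'cx', 'cy', 'cam_to_world']
wrist 288.04440122242306 288.04440122242306 254.94364585487818 194.3565148431008 [[0.436, 0.859, 0.268, 340.413], [-0.9, 0.417, 0.128, -530.416], [-0.001, -0.297, 0.955, 372.106], [0.0, 0.0, 0.0, 1.0]] ['image', 'range_z', 'fx', 'fy', 'cx', 'cy', 'cam_to_world']
```

View pics/top0.png

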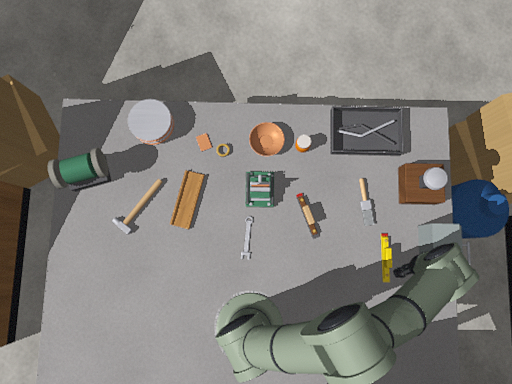

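View pics/side0.png

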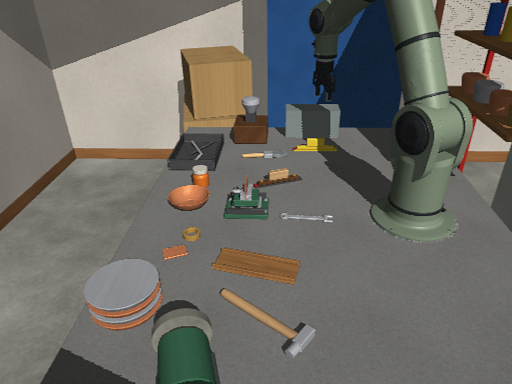

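View pics/wrist0.png

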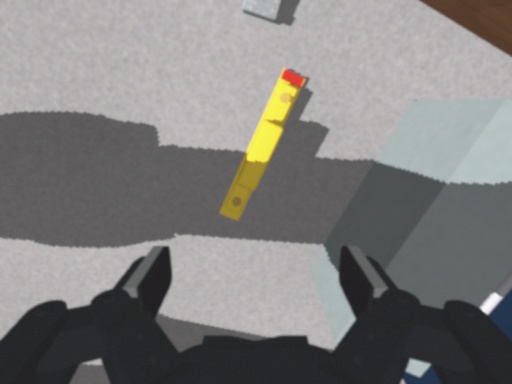

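The top picture shows two file candidates: the pale-grip file at (307,214) with a red stripe at (299,197), and the yellow look-alike at (386,255). The first one has the pale wooden grip and dark rail, so it is the one meant. The rest is at (189,199), the clamp at (260,190) and the wrench at (247,238). I'll enlarge these and take rough positions.

```bash
cat > h.py <<'E'
import numpy as np, cv2
def ray(c,u,v):
    M=c['cam_to_world']; d=np.array([(u-c['cx'])/c['fx'],-(v-c['cy'])/c['fy'],-1.0])
    return M[:3,3], M[:3,:3]@d
def onplane(c,u,v,z):
    o,d=ray(c,u,v); return o+d*(z-o[2])/d[2]
def cloud(c):
    r=c['range_z']; v,u=np.mgrid[:r.shape[0],:r.shape[1]]
    P=np.stack([(u-c['cx'])/c['fx']*r,-(v-c['cy'])/c['fy']*r,-r],-1)
    M=c['cam_to_world']; W=P@M[:3,:3].T+M[:3,3]; W[r<=0]=np.nan; return W
E
python3 - <<'E'
from h import *
c=dict(np.load('pics/top0.npz')); W=cloud(c)
for n,(u,v) in dict(red=(299,197),grip=(308,214),tail=(315,233),clamp=(260,190),rest=(189,199),yellow=(386,255),wr1=(249,220),wr2=(246,256),pan=(267,138),jar=(303,143),bench=(330,180)).items():
    print(n,W[v,u].round(0),onplane(c,u,v,0).round(0))
im=c['image'][150:270,160:340]
cv2.imwrite('pics/crop_top.png',cv2.resize(im,None,fx=4.4,fy=4.4,interpolation=cv2.INTER_CUBIC))
E
```

```text
red [ 534. -196.   24.] [ 537. -199.    0.]
grip [ 460. -230.   58.] [ 466. -238.    0.]
tail [ 385. -265.   18.] [ 386. -268.    0.]
clamp [553. -31.  71.] [564. -32.   0.]
rest [516. 267.  12.] [518. 269.   0.]
yellow [ 302. -550.   49.] [ 301. -565.    0.]
wr1 [434.  12.  -3.] [434.  12.   0.]
wr2 [284.  20.   5.] [284.  20.   0.]
pan [792. -57.   4.] [793. -57.   0.]
jar [ 756. -207.   67.] [ 775. -214.    0.]
bench [ 616. -333.  -10.] [ 614. -331.    0.]
```

View pics/crop_top.png

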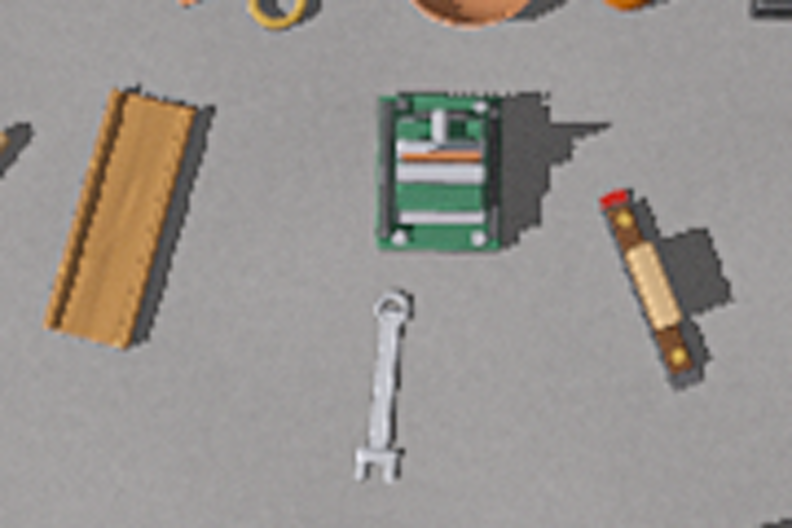

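Confirmed in the crop: the dark-rail, pale-grip file has its red end pointing forward-left, and the grip is at crop (652,285). Next is one high wrist view over everything.

```bash
python3 - <<'E'
from workcell import *
from h import *
s=read_state(); print(s['tool_rot'].round(3).tolist() if hasattr(s['tool_rot'],'round') else s['tool_rot'])
R=np.array(s['tool_rot'])
# camera-forward dir now
c=np.load('pics/wrist0.npz'); o=c['cam_to_world'][:3,3]-np.array(s['eef_pos']); print('off in tool',(R.T@o).round(1))
R0=np.array([[0,R[0,1]/abs(R[0,1]),0],[-np.sign(R[0,1])*-1,0,0],[0,0,-1.]])
# tool y along sign*X ; x = y x z
ty=np.array([np.sign(R[0,1]),0,0]); tz=np.array([0,0,-1.]); R0=np.column_stack([np.cross(ty,tz),ty,tz]); print(R0)
q=inverse_kinematics([520,0,290],R0); print(q)
for p in ([480,-60,150],[640,-31,150],[500,267,60]): print(p,inverse_kinematics(p,R0))
movep([520,0,290],R0)
c=camera('wrist'); cv2.imwrite('pics/wrist1.png',c['image']); np.savez('pics/wrist1.npz',**c)
s=read_state(); print(s['time'],s['eef_pos'],s['ft_force'])
E
```

```text
[[0.437, -0.9, -0.0], [-0.9, -0.437, 0.001], [-0.001, 0.0, -1.0]]
off in tool [   0.9  -74.7 -141.2]
[[-0. -1.  0.]
 [-1.  0.  0.]
 [-0.  0. -1.]]
[ 0.11592411  0.30291128 -0.29074206  1.7904392   0.09805581  1.06228601
 -1.78092265]
[480, -60, 150] [ 0.11209479  0.41954857 -0.14101744  2.03623293  0.08990279  0.6914971
 -1.65695763]
[640, -31, 150] [ 0.01182317  0.63548293 -0.08480392  1.62518428  0.0650798   0.8836837
 -1.66859522]
[500, 267, 60] [-0.4154586   0.67546346 -0.25238384  1.86916765  0.26828056  0.62985255
 -2.40346482]
2.4083 [520.05621137  -0.73475663 289.91890305] [-0.76785238  0.20383523  0.1141119 ]
```

View pics/wrist1.png

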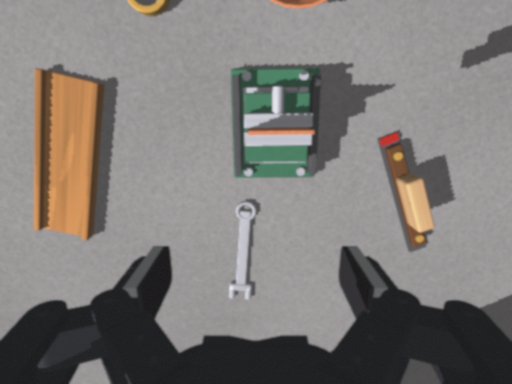

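The wrist view shows everything: the rest at (70,152), the clamp with the copper edge at (281,132), and the file with its grip at (416,203) and stripe at (389,140). Now I'll measure all of these.

```bash
python3 - <<'E'
from workcell import *
from h import *
c=dict(np.load('pics/wrist1.npz')); im=c['image']; W=cloud(c)
hsv=cv2.cvtColor(im,cv2.COLOR_BGR2HSV)
def show(x0,y0,x1,y1,f,n): cv2.imwrite(n,cv2.resize(im[y0:y1,x0:x1],None,fx=f,fy=f,interpolation=cv2.INTER_NEAREST))
show(220,55,340,190,4,'pics/c_clamp.png'); show(370,120,445,260,4,'pics/c_file.png'); show(20,55,125,250,3,'pics/c_rest.png')
for p in [(405,205),(412,190),(420,203),(428,220),(389,140),(280,133),(280,120),(280,140),(75,150),(38,150),(245,148),(60,220)]:
    print(p,hsv[p[1],p[0]],W[p[1],p[0]].round(1))
E
```

```text
(405, 205) [ 16 103 217] [ 455.1 -221.1   34.1]
(412, 190) [ 17 100 226] [ 483.9 -216.2   54.3]
(420, 203) [ 16 104 219] [ 465.4 -229.9   54.8]
(428, 220) [ 16 103 217] [ 440.1 -245.4   54.9]
(389, 140) [  1 191 195] [ 545.9 -197.3    7. ]
(280, 133) [  9 116 220] [566.7 -28.6 121.1]
(280, 120) [114  12 106] [578.1 -31.4  83.2]
(280, 140) [120  11 203] [554.8 -32.1  81.6]
(75, 150) [ 14 142 196] [532.2 261.8   8.7]
(38, 150) [ 14 140 167] [533.7 309.   18.1]
(245, 148) [ 75  73 116] [542.4  10.7  61.8]
(60, 220) [ 14 144 200] [422.4 305.   10.3]
```

View pics/c_clamp.png

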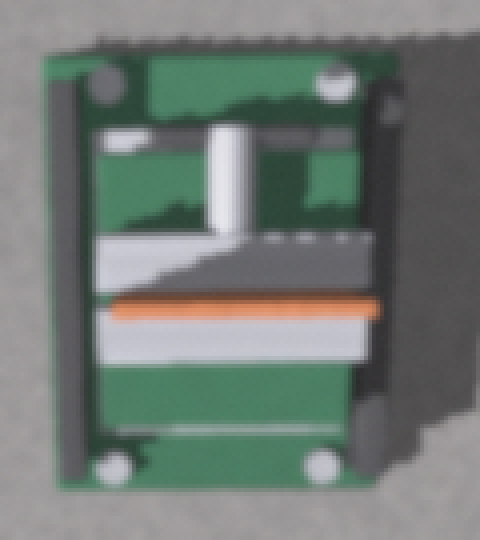

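View pics/c_file.png

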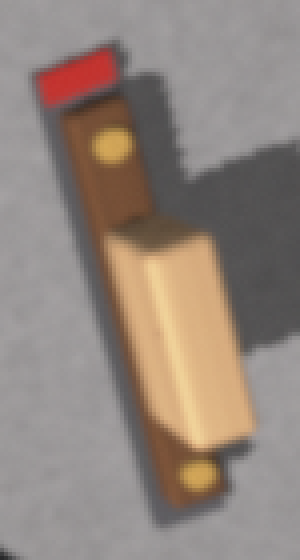

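View pics/c_rest.png

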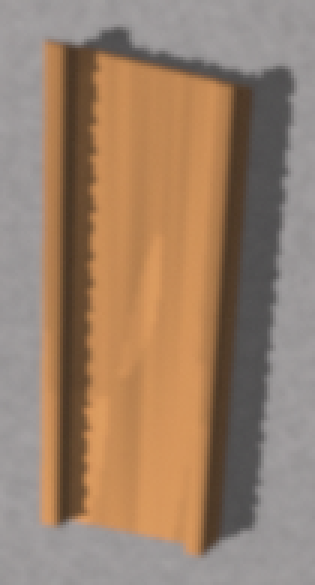

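```bash
python3 - <<'E'
from workcell import *
from h import *
c=dict(np.load('pics/wrist1.npz')); im=c['image']; W=cloud(c)
hsv=cv2.cvtColor(im,cv2.COLOR_BGR2HSV)
def rect(m,name,zpl=None):
    P=W[m]; P=P[~np.isnan(P).any(1)]
    r=cv2.minAreaRect(P[:,:2].astype(np.float32)); 
    mu=P.mean(0); vv=np.linalg.eigh(np.cov(P[:,:2].T))[1][:,1]; vv*=np.sign(vv[0]) if abs(vv[0])>.3 else np.sign(vv[1])
    print(name,m.sum(),'rect',np.round(r[0],1),np.round(r[1],1),round(r[2],1),'pca',np.degrees(np.arctan2(vv[1],vv[0])).round(2),'mean',mu.round(1),'zmed',np.median(P[:,2]).round(1))
box=lambda u0,v0,u1,v1: (lambda m:(m.__setitem__((slice(v0,v1),slice(u0,u1)),True),m)[1])(np.zeros(im.shape[:2],bool))
h,s_,v=hsv[...,0].astype(int),hsv[...,1].astype(int),hsv[...,2].astype(int)
z=W[...,2]
pale=box(370,120,445,260)&(h>10)&(h<22)&(s_<130)&(v>150)
rect(pale&(z>51)&(z<60),'griptop')
red=box(370,120,445,260)&((h<6)|(h>172))&(s_>140); rect(red,'red')
rail=box(370,120,445,260)&(z>14)&(z<26); rect(rail,'rail')
blade=box(370,120,445,260)&(z>3)&(z<60)
cop=box(240,120,325,145)&(h<16)&(s_>90)&(v>150); rect(cop,'copper'); rect(cop&(z>105),'copper hi')
P=W[cop]; print(np.percentile(P[:,2],[5,25,50,75,95]).round(1))
# copper by ray at planes
ys,xs=np.nonzero(cop); z0=np.median(P[:,2])
Q=np.array([onplane(c,a,b,121) for a,b in zip(xs,ys)]); r=cv2.minAreaRect(Q[:,:2].astype(np.float32)); print('cop ray',r, Q.mean(0))
vv=np.linalg.eigh(np.cov(Q[:,:2].T))[1][:,1];print(np.degrees(np.arctan2(vv[1],vv[0])))
wood=box(20,55,125,250)&(h>8)&(h<20)&(s_>110); rect(wood,'rest all')
rect(wood&(z>7)&(z<13),'floor'); rect(wood&(z>16)&(z<22),'lips'); 
L=wood&(z>16.5)&(z<22); 
LL=L.copy(); LL[:,62:]=False; rect(LL,'lipL'); LR=L.copy(); LR[:,:70]=False; rect(LR,'lipR')
green=box(220,55,340,190)&(h>60)&(h<95)&(s_>60); rect(green&(z<40),'green'); print(np.percentile(z[green],[5,20,50,80,95]))
bench=box(130,100,220,300); print('bench',np.nanmedian(z[bench]))
b2=box(330,200,380,240); print(np.nanmedian(z[b2]))
E
```

```text
griptop 899 rect [ 459.9 -231.4] [79.1 23.4] 22.2 pca 22.29 mean [ 461.6 -230.1   54.3] zmed 54.4
red 147 rect [ 548.2 -199. ] [12.  29.5] 20.1 pca -69.71 mean [ 547.5 -197.4    6.1] zmed 6.1
rail 879 rect [ 460.3 -231.1] [170.5  23.2] 21.7 pca 21.08 mean [ 475.2 -222.7   18.8] zmed 18.5
copper 246 rect [566.9 -36.9] [84.2 10.2] 84.5 pca 90.21 mean [567.9 -31.  119.3] zmed 120.3
copper hi 245 rect [567.7 -29.1] [ 3.4 68.7] 0.8 pca 90.51 mean [568.  -30.8 119.7] zmed 120.3
[114.6 119.6 120.3 120.9 121.6]
cop ray ((567.7128295898438, -29.12896728515625), (68.74577331542969, 4.147469997406006), 89.92804718017578) [568.06327945 -30.81686238 121.        ]
90.45056059888317
rest all 9799 rect [517.2 276.4] [ 83.8 237.9] 76.7 pca -13.47 mean [527.1 275.   11. ] zmed 9.3
floor 7050 rect [516.4 273.1] [ 76.4 237.9] 76.7 pca -13.43 mean [527.4 276.8   9.1] zmed 9.0
lips 2019 rect [517.5 276.3] [ 83.2 237. ] 76.8 pca -13.32 mean [526.4 272.   17.7] zmed 17.7
lipL 861 rect [525.5 312. ] [  9.8 236.1] 76.7 pca -13.31 mean [534.9 309.8  17.9] zmed 17.8
lipR 1004 rect [509.5 240.9] [ 10.5 236.5] 76.6 pca -13.33 mean [518.2 238.7  17.8] zmed 17.8
green 1917 rect [568.2 -28.2] [116. 148.] 90.0 pca 0.4 mean [582.4 -27.8  16.9] zmed 16.7
[nan nan nan nan nan]
bench -1.0429110862221478
-1.305203217289602
```

```bash
cat >> h.py <<'E'
def Rt(yawdeg,flip=False):
    """tool down; file x direction at yaw; flip False: tool y = -file x (camera ahead)"""
    a=np.radians(yawdeg); f=np.array([np.cos(a),np.sin(a),0]); ty=f if flip else -f
    tz=np.array([0,0,-1.]); return np.column_stack([np.cross(ty,tz),ty,tz])
E
python3 - <<'E'
from workcell import *
from h import *
for fl in (False,True):
    for p,y in (([460,-231,18],21.9),([498,-29,139],0.2),([638,-29,139],0.2),([568,-29,200],0.2),([517,276,60],-13.3),([517,276,29],-13.3)):
        q=inverse_kinematics(p,Rt(y,fl)); print(fl,p,None if q is None else np.round(q,2))
E
```

```text
False [460, -231, 18] [ 0.47  0.69 -0.17  2.02  0.24  0.45 -1.06]
False [498, -29, 139] [ 0.13  0.46 -0.25  2.    0.17  0.7  -1.8 ]
False [638, -29, 139] [ 0.11  0.65 -0.24  1.63  0.19  0.88 -1.77]
False [568, -29, 200] [ 0.14  0.48 -0.26  1.77  0.15  0.91 -1.76]
False [517, 276, 60] [-0.57  0.69 -0.04  1.83  0.04  0.63 -2.43]
False [517, 276, 29] [-0.57  0.74 -0.04  1.83  0.05  0.57 -2.43]
True [460, -231, 18] [ 1.18  1.12 -1.28  1.98  1.24  1.15  1.29]
True [498, -29, 139] [ 0.8   0.8  -1.28  1.97  0.89  1.09  0.7 ]
True [638, -29, 139] [ 0.66  1.   -1.28  1.6   0.99  1.31  0.8 ]
True [568, -29, 200] [ 0.75  0.8  -1.27  1.74  0.81  1.24  0.83]
True [517, 276, 60] [-0.06  0.82 -0.79  1.8   0.76  0.86  0.12]
True [517, 276, 29] [-0.08  0.86 -0.76  1.81  0.8   0.81  0.09]
```

```bash
python3 - <<'E'
from workcell import *
from h import *
R=Rt(21.9)
movep([460.1,-231.3,150],R)
c=camera('wrist'); cv2.imwrite('pics/wrist2.png',c['image']); np.savez('pics/wrist2.npz',**c)
s=read_state(); print(s['time'],s['eef_pos'],s['ft_force'])
im=c['image']; W=cloud(c); hsv=cv2.cvtColor(im,cv2.COLOR_BGR2HSV); h,s_,v=[hsv[...,i].astype(int) for i in range(3)]
z=W[...,2]; d=np.hypot(W[...,0]-460,W[...,1]+231)
def rep(m,n):
    P=W[m]; r=cv2.minAreaRect(P[:,:2].astype(np.float32)); print(n,m.sum(),np.round(r[0],1),np.round(r[1],1),round(r[2],2),np.median(P[:,2]).round(1))
rep((d<70)&(z>51)&(z<60)&(h>10)&(h<22)&(s_<135)&(v>150),'top')
rep((d<105)&(z>14)&(z<24)&(s_>60),'rail')
rep((d<125)&((h<6)|(h>172))&(s_>140),'red')
E
```

```text
3.5333 [ 461.09962973 -230.36080616  150.62276836] [0.2802899  0.15184389 0.89013338]
top 2159 [ 460.2 -231.5] [78.4 21.9] 22.48 54.6
rail 1679 [ 460.6 -232.4] [168.8  21.8] 22.07 18.7
red 346 [ 547.5 -197.9] [10.6 24.3] 21.89 6.3
```

View pics/wrist2.png

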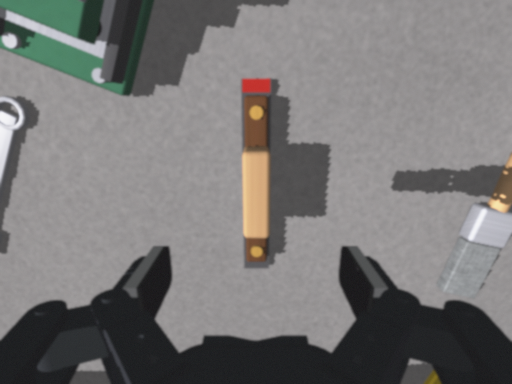

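The file is square between the fingers, with its grip at (256,195) and stripe at (256,87). I'll grasp, lift and check.

```bash
python3 - <<'E'
from workcell import *
from h import *
R=Rt(22.2)
movel([460.3,-231.7,60],R,200)
print('guard',movel([460.3,-231.7,18],R,80,guard=20))
s=read_state(); print(s['time'],s['eef_pos'],s['ft_force'])
clamp(); s=read_state(); print(s['time'],s['eef_pos'],s['ft_force'],s['finger_gap'])
f=[]
movel([460.3,-231.7,70],R,120)
wait(0.1)
for i in range(8): 
    wait(0.02); s=read_state(); f.append(s['ft_force'])
print(np.mean(f,0),np.std(f,0),s['torque'])
movel([460.3,-231.7,230],R,200)
f=[]
for i in range(8): 
    wait(0.02); s=read_state(); f.append(s['ft_force'])
print(np.mean(f,0),np.std(f,0))
c=camera('wrist'); cv2.imwrite('pics/wrist3.png',c['image']); np.savez('pics/wrist3.npz',**c)
print(s['time'],s['eef_pos'],s['finger_gap'])
E
```

```text
guard False
4.8083 [ 460.40402534 -231.70236211   18.11460988] [-0.67876632  0.2665147   0.11806135]
5.4 [ 460.39880665 -231.79188843   18.25402283] [ 0.14243777 -0.59228768  4.99990091] 23.5520185050658
[-0.37604899  0.16118955 -2.9892797 ] [0.62767988 0.63954642 0.36638297] [-0.00344706  0.03751784 -0.05489749]
[-0.03101974  0.01940539 -2.96608971] [0.41877845 0.21922561 0.36064869]
7.3 [ 459.84065727 -231.44901517  228.88513332] 23.200163515801204
```

View pics/wrist3.png

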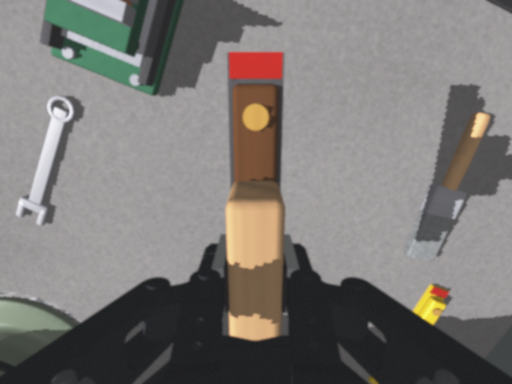

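The lift is clean (about 3.0 N, so 0.30 kg). The picture shows the file held straight, with its stripe at (256,66). I'll check its pitch in the grip with depth, against the on-bench reference.

```bash
cat >> h.py <<'E'
def pitch(c,pos,R,zlo=-12,zhi=8,ylo=42,yhi=84,dz=0):
    """slope (deg) of rail top ahead of grip, tool frame; + = front up. also yaw of rail and height"""
    W=cloud(c); P=(W-np.asarray(pos))@np.asarray(R)   # tool coords
    f=-P[...,1]; up=-P[...,2]; x=P[...,0]
    m=(f>ylo)&(f<yhi)&(abs(x)<9)&(abs(up-dz)<14)
    A=np.c_[f[m],np.ones(m.sum())]; 
    if m.sum()<20: return None
    up_=up[m]; k=np.ones(len(up_),bool)
    for _ in range(4):
        co=np.linalg.lstsq(A[k],up_[k],rcond=None)[0]; r=up_-A@co; k=abs(r)<2.0
    return np.degrees(np.arctan(co[0])), co[1]+co[0]*63, int(k.sum())
E
python3 - <<'E'
from h import *
c=dict(np.load('pics/wrist2.npz')); print(pitch(c,[461.1,-230.4,150.6],Rt(22.1),dz=-132))
c=dict(np.load('pics/wrist3.npz')); print(pitch(c,[459.84,-231.45,228.9],Rt(22.2),dz=1))
c=dict(np.load('pics/wrist2.npz')); W=cloud(c); m=np.zeros((384,512),bool); m[60:240,180:235]=True
P=(W[m]-[461.1,-230.4,150.6])@Rt(22.1); A=np.c_[-P[:,1],P[:,0],np.ones(len(P))]; print('bench slope', np.degrees(np.linalg.lstsq(A,-P[:,2],rcond=None)[0][:2]))
E
```

```text
(np.float64(-0.3130631801308623), np.float64(-132.004669413098), 750)
(np.float64(-0.41285251727788175), np.float64(0.2649690270159813), 2820)
 ** On entry to DLASCL parameter number  4 had an illegal value
 ** On entry to DLASCL parameter number  4 had an illegal valueTraceback (most recent call last):
  File "<stdin>", line 5, in <module>
    x, resids, rank, s = _umath_linalg.lstsq(a, b, rcond,
                         ~~~~~~~~~~~~~~~~~~~^^^^^^^^^^^^^
                                             signature=signature)
                                             ^^^^^^^^^^^^^^^^^^^^
    raise LinAlgError("SVD did not converge in Linear Least Squares")
numpy.linalg.LinAlgError: SVD did not converge in Linear Least Squares
```

```bash
cat >> h.py <<'E'
from workcell import *
def fz(n=4,dt=0.015):
    f=[]
    for i in range(n): wait(dt); f.append(read_state()['ft_force'])
    return np.mean(f,0)
E
python3 - <<'E'
from h import *
R=Rt(0.2); X0=568-70; Y=-29
movep([X0,Y,210],R)
movel([X0,Y,150],R,150); wait(0.15)
b=fz(10,.02); print('base',b,read_state()['eef_pos'],read_state()['time'])
c=camera('wrist'); cv2.imwrite('pics/wrist4.png',c['image']); np.savez('pics/wrist4.npz',**c)
s=read_state();print(pitch(c,s['eef_pos'],s['tool_rot'],dz=1))
np.save('base.npy',b)
E
```

```text
base [ 0.05774668 -0.11116724 -2.94890327] [498.27626311 -29.05531975 150.57975722] 9.0583
(np.float64(-0.19367535818239098), np.float64(0.5529534923495977), 2812)
```

View pics/wrist4.png

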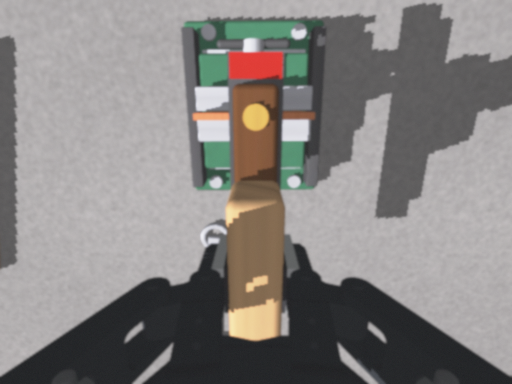

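The copper edge shows from (192,116) to (316,115), level in the picture and centred under the blade at (256,115). So it is square and on the middle. Next is stroke 1 with step-wise force feedback.

```bash
cat >> h.py <<'E'
def touch(x,y,R,b,zstart,F=8.0,log=True):
    hit=movel([x,y,zstart-14],R,25,guard=4.0)
    s=read_state(); z=s['eef_pos'][2]; 
    f=fz(5)-b; print('hit',hit,'z',round(z,2),'F',f.round(2),'t',round(s['time'],2))
    return hit,z,f
E
python3 - <<'E'
from h import *
R=Rt(0.2); x=498; y=-29; b=np.load('base.npy')
hit,z,f=touch(x,y,R,b,146)
if not hit: raise SystemExit
zc=z
for i in range(5):
    e=8-f[2]
    if abs(e)<0.6: break
    zc-=np.clip(0.4*e,-1,1); movel([x,y,zc],R,25); f=fz(5)-b; s=read_state(); print('zc',round(zc,2),s['eef_pos'].round(2),f.round(2))
c=camera('wrist'); s=read_state(); print(pitch(c,s['eef_pos'],s['tool_rot'],dz=1),s['time']); np.save('zc.npy',zc)
E
```

```text
hit True z 137.89 F [ 0.29 -0.07  4.26] t 9.62
zc 136.89 [498.13 -28.98 137.  ] [-0.26 -0.15  6.93]
zc 136.46 [498.07 -28.99 136.53] [0.35 0.13 7.58]
(np.float64(0.1131011329976068), np.float64(0.7111738173777972), 2812) 10.4167
```

```bash
cat >> h.py <<'E'
def stroke(x,xe,y,R,b,zc,step=12,sp=60,k=0.3,cam=False):
    f=fz(3)-b
    while x<xe-0.5:
        x=min(x+step,xe); zc-=np.clip(k*(8-f[2]),-0.8,0.8)
        movel([x,y,zc],R,sp); f=fz(3,.012)-b
        msg=''
        if cam: s=read_state(); p=pitch(camera('wrist'),s['eef_pos'],s['tool_rot'],dz=1); msg=f' pitch {p[0]:.2f}'
        print(f'x {x:.0f} z {zc:.2f} F {f.round(2)}'+msg)
        if f[2]>15 or f[2]<2: print('abort-ish'); break
    return x,zc
E
python3 - <<'E'
from h import *
R=Rt(0.2); b=np.load('base.npy'); zc=float(np.load('zc.npy'))
x,zc=stroke(498,646,-29,R,b,zc,cam=True)
cv2.imwrite('pics/wrist5.png',camera('wrist')['image']); cv2.imwrite('pics/side5.png',camera('side')['image'])
movel([x,-29,zc+8],R,60); movel([x+2,-29,165],R,150); wait(.1)
s=read_state(); print(s['time'],s['eef_pos'],fz(8)-b)
c=camera('wrist'); print(pitch(c,s['eef_pos'],s['tool_rot'],dz=1))
E
```

```text
x 510 z 136.38 F [-2.65  0.45  8.49] pitch 0.09
x 522 z 136.52 F [-3.28  0.23  9.27] pitch -0.08
x 534 z 136.90 F [-3.74  0.06  8.38] pitch -0.08
x 546 z 137.02 F [-3.54  0.51  8.22] pitch -0.21
x 558 z 137.08 F [-3.65  0.17  8.72] pitch -0.30
x 570 z 137.30 F [-2.95 -0.57  7.28] pitch -0.30
x 582 z 137.08 F [-2.98  0.16  7.44] pitch -0.35
x 594 z 136.91 F [-2.63  0.06  8.05] pitch -0.45
x 606 z 136.93 F [-2.62 -0.16  7.97] pitch -0.52
x 618 z 136.92 F [-3.25 -0.5   7.3 ] pitch -0.47
x 630 z 136.71 F [-2.68 -0.36  7.62] pitch -0.49
x 642 z 136.60 F [-2.75  0.2   7.79] pitch -0.50
x 646 z 136.53 F [-3.17 -0.1   7.38] pitch -0.59
16.6583 [647.71269254 -29.00700179 164.31455961] [ 0.08125157 -0.28591395 -0.31224059]
(np.float64(-0.3036156330869025), np.float64(0.22564982979827608), 2800)
```

View pics/wrist5.png

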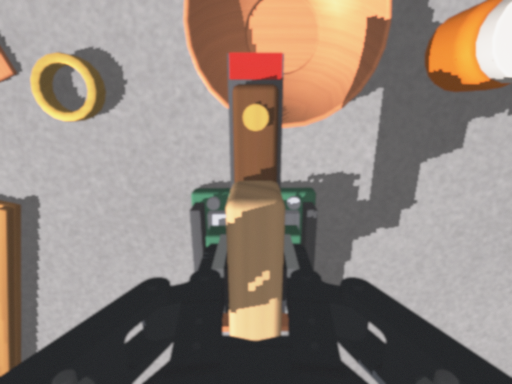

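View pics/side5.png

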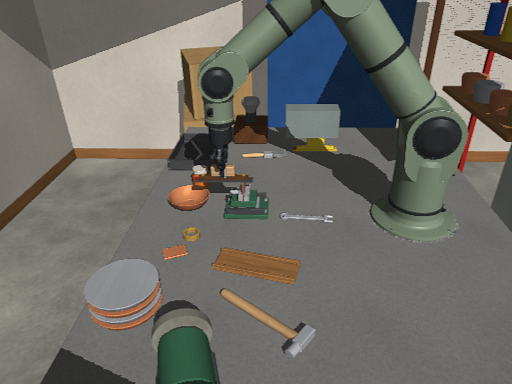

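Stroke 1 went well: 7.3–9.3 N, about 3 N of drag and pitch within 0.5°. The picture shows the blade's tail over the clamp, with the front at (256,66) above the bowl and clear of it. Strokes 2 and 3 are next.

```bash
python3 - <<'E'
from h import *
R=Rt(0.2); b=np.load('base.npy'); y=-29
for n in (2,3):
    print('stroke',n)
    movel([498,y,165],R,200); movel([498,y,144],R,100); wait(.15)
    b=fz(8)  ; print('base',b.round(2))
    hit,z,f=touch(498,y,R,b,144)
    if not hit: raise SystemExit('no touch')
    zc=z
    for i in range(4):
        e=8-f[2]
        if abs(e)<0.7: break
        zc-=np.clip(0.35*e,-1,1); movel([498,y,zc],R,25); f=fz(5)-b; print('zc',round(zc,2),f.round(2))
    x,zc=stroke(498,646,y,R,b,zc,step=12,k=0.25)
    movel([x,y,zc+8],R,60); movel([x+2,y,165],R,150); wait(.1)
    s=read_state(); print(s['time'],(fz(6)-b).round(2), pitch(camera('wrist'),s['eef_pos'],s['tool_rot'],dz=1), s['finger_gap'])
c=camera('wrist'); cv2.imwrite('pics/wrist6.png',c['image']); c=camera('top'); cv2.imwrite('pics/top6.png',c['image'])
E
```

```text
stroke 2
base [ 0.17  0.32 -3.01]
hit True z 138.09 F [ 0.21 -0.27  4.18] t 18.73
zc 137.09 [-0.05 -0.9   5.72]
zc 136.29 [-0.37 -0.56  7.88]
x 510 z 136.40 F [-2.39 -0.32  8.59]
x 522 z 136.55 F [-3.14 -0.25  9.38]
x 534 z 136.89 F [-3.81 -0.34  8.24]
x 546 z 136.95 F [-3.61 -0.45  8.41]
x 558 z 137.05 F [-4.12 -0.93  7.75]
x 570 z 136.99 F [-3.52 -0.5   8.55]
x 582 z 137.13 F [-3.42 -0.48  7.62]
x 594 z 137.03 F [-3.98 -0.23  7.  ]
x 606 z 136.78 F [-3.2  -0.77  8.15]
x 618 z 136.82 F [-3.55 -0.99  8.22]
x 630 z 136.87 F [-3.13 -0.86  7.33]
x 642 z 136.71 F [-2.8  -0.25  7.52]
x 646 z 136.59 F [-3.37 -0.4   7.57]
24.975 [-0.09 -0.63 -0.44] (np.float64(-0.34019960747627354), np.float64(0.16050408651003822), 2795) 23.309630166455456
stroke 3
base [ 0.08 -0.11 -2.88]
hit True z 138.11 F [-0.2   0.39  3.68] t 27.02
zc 137.11 [ 0.19 -0.05  5.95]
zc 136.39 [-0.38 -0.2   7.8 ]
x 510 z 136.32 F [-2.47 -0.09  8.72]
x 522 z 136.50 F [-3.25  0.09  9.11]
x 534 z 136.78 F [-4.1  0.   8.5]
x 546 z 136.90 F [-4.4   0.22  8.71]
x 558 z 137.08 F [-3.71  0.01  8.38]
x 570 z 137.18 F [-2.99 -0.25  7.24]
x 582 z 136.98 F [-2.78 -0.31  7.87]
x 594 z 136.95 F [-3.07  0.33  7.76]
x 606 z 136.89 F [-3.19 -0.    7.96]
x 618 z 136.88 F [-2.4   0.2   7.52]
x 630 z 136.76 F [-3.37 -0.74  8.  ]
x 642 z 136.76 F [-2.79  0.16  7.34]
x 646 z 136.59 F [-3.1  -0.17  7.34]
33.2583 [ 0.04 -0.12 -0.15] (np.float64(-0.25172705093229764), np.float64(0.17131304400986835), 2796) 23.415657493240644
```

View pics/wrist6.png

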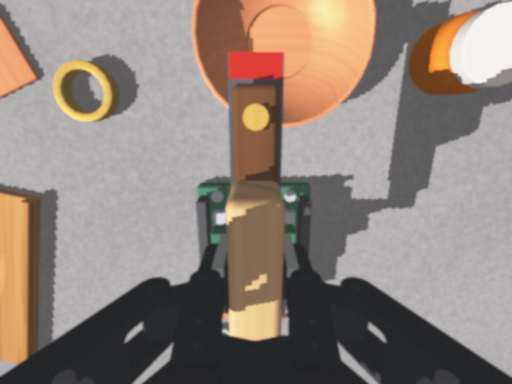

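All three strokes are done, with the file still straight in the grip (stripe at (256,66)). Now to the rest, with a look from above it.

```bash
python3 - <<'E'
from h import *
movel([646,-29,205],Rt(0.2),200)
R=Rt(-13.3)
for z in (110,29): print(np.round(inverse_kinematics([517.2,276.4,z],R),2))
movep([517.2,276.4,110],R); wait(.1)
s=read_state(); print(s['time'],s['eef_pos'],s['qpos'].round(2))
c=camera('wrist'); cv2.imwrite('pics/wrist7.png',c['image']); np.savez('pics/wrist7.npz',**c)
print(pitch(c,s['eef_pos'],s['tool_rot'],dz=1))
im=c['image']; W=cloud(c); z=W[...,2]
hsv=cv2.cvtColor(im,cv2.COLOR_BGR2HSV)
P=(W-[517.2,276.4,0])@np.column_stack([R[:,1]*-1,R[:,0]*1,[0,0,1]])  # along, across, up
for sgn in (-1,1):
    m=(z>15)&(z<22)&(hsv[...,1]>90)&(P[...,1]*sgn>25)&(P[...,1]*sgn<50)&(abs(P[...,0])<125)
    A=P[m]; print(sgn,m.sum(),'across pct',np.percentile(A[:,1],[2,50,98]).round(1),'along',np.percentile(A[:,0],[1,99]).round(1),'slope deg',np.degrees(np.polyfit(A[:,0],A[:,1],1)[0]).round(2),'z',np.median(A[:,2]))
E
```

```text
[-0.51  0.61 -0.11  1.8   0.1   0.73 -2.48]
[-0.54  0.74 -0.07  1.83  0.09  0.57 -2.47]
35.2583 [518.18126074 275.17971768 110.17131606] [-0.51  0.61 -0.11  1.8   0.1   0.73 -2.48]
(np.float64(-0.16462780815499803), np.float64(0.35567654223916323), 2796)
-1 2283 across pct [-41.8 -37.2 -33. ] along [-40.2 116.9] slope deg 0.02 z 17.61116297976426
1 2392 across pct [31.2 35.8 40.7] along [-38.1 117.3] slope deg -0.1 z 17.539258408608006
```

View pics/wrist7.png

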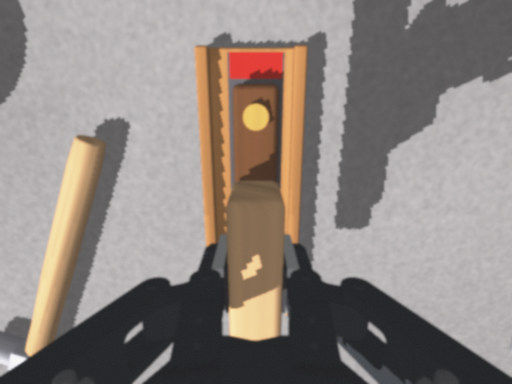

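The file sits over the channel between the lips (lip edges at (203,47) and (301,47), stripe centre at (256,66)), about 0.7 mm off centre. I'll lower it with a guard.

```bash
python3 - <<'E'
from h import *
R=Rt(-13.3); p=np.array([517.2,276.4,0])-0.6*R[:,0]+1.0*R[:,1]; print(p)
P=lambda z:[p[0],p[1],z]
movel(P(60),R,150); movel(P(34),R,80); wait(.2)
b=fz(8)
hit=movel(P(24),R,12,guard=3.0); s=read_state(); f=fz(6)-b; print(hit,s['eef_pos'],f.round(2),s['time'])
c=camera('wrist'); print(pitch(c,s['eef_pos'],s['tool_rot'],dz=1))
E
```

```text
[516.36485097 277.21395706   0.        ]
True [516.34672908 277.20527323  28.26302381] [-1.47 -0.89 12.27] 37.15
(np.float64(-0.20557804025985627), np.float64(0.4025268901333474), 2803)
```

```bash
python3 - <<'E'
from h import *
R=Rt(-13.3); s=read_state(); x,y,z=s['eef_pos']
b=-2.95
for i in range(4):
    f=fz(5)[2]-b; print(round(z,2),round(f,2))
    if f<4.5: break
    z+=0.15; movel([x,y,z],R,5)
open_gripper(); wait(.2)
s=read_state(); print(s['time'],s['finger_gap'],s['eef_pos'],s['ft_force'])
movel([x,y,60],R,60); movel([x,y,190],R,200)
c=camera('wrist'); cv2.imwrite('pics/wrist8.png',c['image']); np.savez('pics/wrist8.npz',**c)
print(read_state()['time'])
W=cloud(c); z_=W[...,2]; hsv=cv2.cvtColor(c['image'],cv2.COLOR_BGR2HSV)
Pt=(W-[517.2,276.4,0])@np.column_stack([-R[:,1],R[:,0],[0,0,1]])
def rep(m,n):
    A=Pt[m]; r=cv2.minAreaRect(A[:,:2].astype(np.float32)); print(n,m.sum(),np.round(r[0],1),np.round(r[1],1),round(r[2],1),'z',np.median(A[:,2]).round(1))
near=(abs(Pt[...,0])<115)
rep(near&(abs(Pt[...,1])<20)&(z_>58)&(z_<72),'grip top')
rep(near&(abs(Pt[...,1])<16)&(z_>24)&(z_<34),'rail')
w=(abs(Pt[...,0])<130)&(abs(Pt[...,1])<50)&(abs(Pt[...,1])>25)&(z_>15)&(z_<22)&(hsv[...,1]>90); rep(w,'lips')
E
```

```text
28.24 12.4
28.39 1.82
38.6083 85.52179796625903 [516.31181639 277.14181863  28.39206698] [ 0.82228023 -0.01068734 -0.17658584]
40.1333
grip top 1961 [-0.1  0.6] [78.7 24. ] 0.1 z 64.5
rail 1435 [-1.   0.5] [168.4  21.5] 0.3 z 28.8
lips 3628 [-0.6 -0.6] [237.8  83.1] 0.0 z 17.6
```

View pics/wrist8.png

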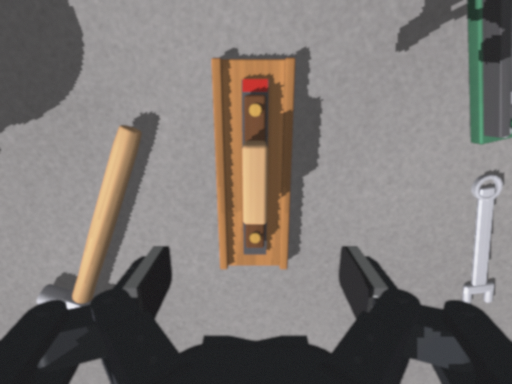

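The file lies flat in the rest (grip at (256,183), stripe at (256,85)), about 1 mm off centre and parallel to within 0.3°. One last check that nothing else moved, then I hand in.

```bash
python3 - <<'E'
from h import *
c=camera('top'); a=cv2.imread('pics/top0.png'); cv2.imwrite('pics/top9.png',np.vstack([c['image'][90:270,60:460]]) .repeat(2,0).repeat(2,1))
d=camera('side'); cv2.imwrite('pics/side9.png',d['image'])
e=cv2.absdiff(c['image'],a).max(2)
for n,(u,v,r) in dict(pan=(267,138,14),jar=(303,143,6),wrench=(247,238,18),hammer=(140,205,18),brush=(366,200,18),offcut=(204,142,6),collar=(223,150,6),yellow=(386,255,18),clamp=(260,190,16)).items():
    print(n,(e[v-r:v+r,u-r:u+r]>60).sum())
finish_job(); print(read_state()['time'])
E
```

```text
pan 0
jar 113
wrench 0
hammer 96
brush 23
offcut 0
collar 0
yellow 823
clamp 50
the job is handed in; nothing more can be done
the job is handed in; nothing more can be done
```

View pics/top9.png

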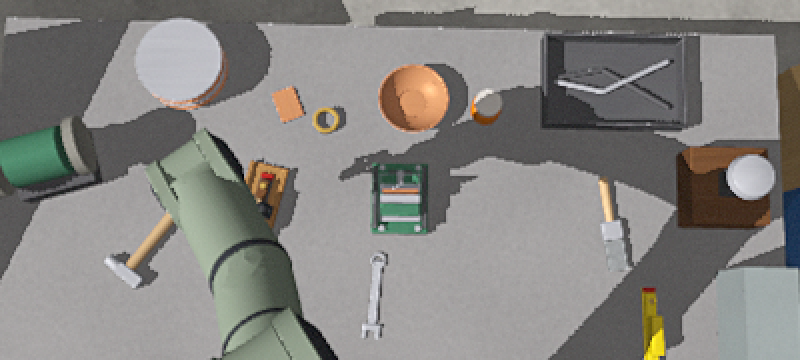

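I picked up the pale-grip file and gave the copper edge three forward strokes. I then laid the file in its rest, let go, and handed the job in at about 40 s. No verdict was reported.

- **Strokes:** each ran from about +70 mm to −70 mm along the blade, centred and square on the plate. Sampled force was about 7.0–9.4 N. In stroke 1 the file tilted no more than about 0.5°. I lifted the file about 25 mm clear for every return.
- **Placing:** the last wrist view shows the file flat between the lips, about 1 mm off centre and within 0.3° of the channel. The guarded set-down overshot to about 12 N for a moment; I eased it to about 2 N before opening the gripper.
- **Other things:** comparing the top camera's first and last pictures showed no change at the pan, wrench, offcut and collar. It flagged pixels at the jar, hammer, brush, yellow look-alike and clamp. In the last top picture these appear to be the arm covering things or its changed shadow, with the objects where they started. I did not measure their positions again.

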